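# Unclip the brush washer and hang it in the studio cabinet

## Task

Swing the steel clip by its red knob clear of the brush washer's foot while the washer stays put, then hang the brush washer by its handle strap on the hook inside the slant-front cabinet, reaching in through the opening without touching the blue frame. Leave the clip swung clear, the washer hanging upright and still, and the other things on the desk where they are.

Things in the scene. Friction and masses are not known exactly. Their poses are not given: they have to be found in the camera images.
- washer: Empty lidded metal brush washer, about 0.35 kg, 178 mm tall. Origin: centre of its underside, z up. Foot flange 96 mm diameter, 5 mm thick; tin 72 mm diameter to 60 mm height; lid 76 mm diameter to 70 mm. A rigid strap handle arches over it, a wooden grip block on top. It starts on the board; a half turn about z makes no difference.
- bail (a point): Underside of the strap handle's peak, which rests on the hook's rod: (0, 0, 130 mm) in the washer's frame, same axes. The strap, 16 mm wide along x, rises at y = +-38 mm to 103 mm height, then slopes inward as an inverted V to this peak. The window under it, from the lid (70 mm) to the peak, is open along x.
- grip_top (a point): Top centre of the dark wooden grip block above the strap: (0, 0, 178 mm) in the washer's frame. The block is 16 mm thick (x), 40 mm wide (y), from 132 to 178 mm height. Pinch it across x from above, fingertips no lower than about 140 mm so that they clear the hook.
- cabinet: Slant-front wooden cabinet with clear sides, fixed, 300 mm deep (x), 220 mm wide (y). Origin: centre of its underside on the desk; x points from the low front to the high back. Floor 12 mm thick; inner faces of back and front walls at x = +138 and -138 mm; inner width 210 mm. The open sloping face rises from 105 mm height (front) to 255 mm (back).
- frame: Blue frame round the opening in the sloping face (cabinet's origin and axes); not to be touched. Bars 16 mm thick. The clear opening is 150 mm wide (y within +-75 mm) and, seen from above, open from x = -119 to +119 mm. The front bar reaches up to 130 mm height, the back bar to 262 mm.
- hook: Steel hook inside the cabinet (cabinet's origin and axes): a level rod of 8 mm diameter at y = 0, axis at 156 mm height, from the back wall forward to x = 16 mm, where its tip turns up to 172 mm height; nothing of it is in front of x = 12 mm. The washer's foot fits down through the opening in front of the tip with about 18 mm to spare each way (washer's axis near x = -54 mm).
- hook_seat (a point): Point on top of the hook's rod where the strap's peak should rest: (46, 0, 160 mm) in the cabinet's frame, same axes. Hung there with the washer's x along the cabinet's x (either way round), the washer's underside is 30 mm above the desk and clear of all walls.
- board: Fixed plywood board, 130 x 260 x 18 mm. Origin at the centre of its underside. The washer starts on its top with its axis near (0, 65 mm).
- clip (a joint): Angle (rad) of the flat steel clip about its upright pivot screw. 0: along the board's y, tip just above the washer's foot, so the washer cannot be lifted; grows anticlockwise seen from above to a stop at 1.4. The tip is clear of the foot above about 0.75. Friction (about 1 N at the knob) keeps it where it is left.
- clip_pivot (a point): Top of the clip at its pivot screw: (0, -18, 28 mm) in the board's frame; axes as the board's.
- clip_knob (a point): Top centre of the red knob on the clip's tail: upright cylinder, 14 mm diameter, 35 mm tall (28 to 63 mm above the desk), 60 mm from the pivot, on the side away from the washer. The clip's arm is 12 mm wide, 3 mm thick; its tip is 48 mm from the pivot.
- mug: White mug, 80 mm diameter, 90 mm tall; origin at the centre of its underside. Bystander.
- oil_bottle: Closed amber bottle, 60 mm diameter, 150 mm tall; origin at its underside. Bystander.
- jar: Closed glass jar with black cap, 70 mm diameter, 90 mm tall; origin at its underside. Bystander.
- pigment: Closed reddish pigment jar, 56 mm diameter, 70 mm tall; origin at its underside. Bystander.
- brush: Flat brush, 200 mm long, lying on the desk. Bystander.
- scraper: Spatula, 190 mm long, lying on the desk. Bystander.
There are look-alikes about, which are no part of the job. What is meant by the washer is not yellow, and is the smaller of those in its own colour.

How it is judged:
By the outcome, as a careful person would: the job done as asked, in the order asked, and still so for the second after the job is handed in, with the robot touching nothing.
It also fails if it takes over 61 s, if anything falls off the work surface, if the arm or the gripper's body presses on something with over 40 N, if the wrist force passes 120 N, or if a joint passes its speed limit or range.

## Robot

A 7-joint arm with a two-finger parallel gripper is mounted at the origin on the work surface. World frame = base frame: x ahead of the robot, y to its left, z up, the work surface at z = 0. Lengths are in m, angles in rad, forces in N, time in s.
With the tool pointing down it reaches from about 0.4 to 0.75 m from the base axis. Payload 19.5 kg.
Tool frame: the origin (TCP) lies on the centre line of the jaws, within the pads' length; the fingertips stand 22 mm ahead of it and the grasp point (between the pads) lies 3 mm ahead of it (env.finger_overhang is the distance from the TCP to the fingertips, in m); z points along the fingers, y is the line along which they close (so a half turn about z gives the same grasp; the last joint's range is limited). The gripper opens to 85 mm and grips with 20 to 120 N. Pads are 22 mm wide; open, the fingers measure 114 mm over their backs; the gripper's body (76 mm by 85 mm) begins 54 mm behind the grasp point. The pads swing forward as they close: fully open they stand 13 mm farther back than shut.
Start: joints at [1.21, 0.707, -0.028, 1.485, 0.022, 0.951, -0.075], TCP at [0.18, -0.546, 0.253] pointing down, gripper open.
Joint ranges: [-2.71, 2.71], [-0.32, 2.16], [-1.57, 1.52], [0, 2.45], [-1.46, 4.6], [0, 2.02], [-2.83, 2.83]. Speed limits (rad/s): [1.89, 1.89, 2.57, 2.57, 3.01, 3.01, 3.01].

## Interface

Orientations are given as [roll, pitch, yaw] about the fixed x, y, z axes, in that order (R = Rz(yaw) Ry(pitch) Rx(roll)).
In Python, from bench import env gives the robot as it stands.
- The arm moves only by the tool step_arm, never from a script. Its argument "rows" is a list of rows, each a list of 4 numbers: the shift along the tool's x, y, z in mm, then the turn about the tool's z in rad. In form: [[dx, dy, dz, twist], ...]. A call has 1 to 12 rows; each row is the pose to reach, as a shift and turn from the pose commanded when the call began, along the tool's axes at that moment; what a row does not reach only later rows make up. A row lasts 1/12 s, in which the tool goes at most 41.7 mm and 7.16 degrees, less where a joint would pass 70% of its speed; a pose out of reach is approached as far as the arm can. A call with a gripper value outside its range is refused whole. "grip" is the gripper's target within -1 to 1 (shut at 1, half-way at 0, fully open at -1), set as the call begins (left out, the last holds). The fingers move at their own pace and stop on an object; the grip force is fixed at half the most. Time passes only in rows, so rows that repeat a pose let the fingers close. It gives the time, the measured TCP pose, the force, the opening and the grip force at its end, in the units of the state.
- env.observe(): the state, without advancing time (a new reading comes with each control period).
- env.capture(name): name is "scene" or "top" or "wrist"; returns a dict with "color" (400x640x3 uint8, blue, green, red), "depth" (400x640 float32, m along the optical axis (not along the pixel's ray), 0 where there is no reading), "fovy" (degrees; the focal length in pixels is half the picture's height over the tangent of half this angle, whatever the lens; pixels are square), "cx", "cy" (the principal point, pixels), "R" (3x3) and "t" (3): a world point X has camera coordinates R X + t. Camera axes: x right, y down, z forward; pixel columns grow to the right and rows downward; lengths in m; the calibration is good to about 2 mm. A picture is of the moment at which its call begins.
- env.close_job(): hands the job in; it is judged then, once.
The state is a dict: "t": time; "joints": joint angles; "qd": joint speeds; "joint_torque": joint torques, N m; "tool_pos": TCP position; "tool_rot": TCP orientation; "ft_force": force on the tool from outside, world axes, zero at the start; "moment": the same for the moment, N m; "grip_width": finger opening in m; "gripper_force": force on a finger pad.
Only numpy, scipy, OpenCV 4.12 (cv2) and the standard library are available. Lean on these libraries where they do the work, as an engineer would, in place of code of your own. Each camera call takes 0.05 s, during which the arm holds its last target. There are 200 camera calls.

## Working session

There is one attempt and no reset: what is moved stays moved. The work goes in short steps, Python scripts to look and compute and a tool call to move; the robot and the scene stay as the last step left them, time stands still between calls to the robot, and variables do not carry over. Pictures are saved under pics/ and viewed, at most 10 in all, crops included, and the job is handed in when it is done.

Besides the shell and the picture viewer there is one more tool, called after "Emit:" by a JSON object that holds its "api" and its "payload", one argument or row to a line. step_arm: Moves the arm, as the interface text tells. Its arguments: {"type":"object","properties":{"rows":{"type":"array"},"grip":{"type":"number"}},"required":["rows"]}

```bash
mkdir -p pics; cat > h.py <<'E'
import numpy as np,cv2
from bench import env
def cap(n):
    c=env.capture(n);c['f']=200/np.tan(np.radians(c['fovy'])/2);np.savez('pics/%s.npz'%n,**c);return c
def load(n): return dict(np.load('pics/%s.npz'%n))
def cloud(c):
    v,u=np.mgrid[:400,:640];d=c['depth']
    P=np.stack([(u-c['cx'])/c['f']*d,(v-c['cy'])/c['f']*d,d],-1)
    return (P-c['t'])@c['R']   # world
def pix(c,X):
    p=c['R']@np.array(X)+c['t'];return p[:2]/p[2]*c['f']+[c['cx'],c['cy']]
E
python3 - <<'E'
from h import *
for n in('scene','top'):
    c=cap(n);cv2.imwrite('pics/%s1.png'%n,c['color']);print(n,c['fovy'],c['cx'],c['cy'],-c['R'].T@c['t'])
print(env.observe())
E
```

```text
scene 44.54007677685269 320.63113551395264 202.55812123793532 [1.42907196 0.63436033 0.89456142]
top 56.155235664370544 322.5133040103462 207.18845153884496 [ 0.42495814 -0.09449556  1.30576829]
{'t': 0.1, 'joints': array([ 1.2103039 ,  0.70701913, -0.0275891 ,  1.48493755,  0.02200478,
        0.95090912, -0.0754946 ]), 'qd': array([ 8.34172999e-04, -2.28711447e-03, -6.71155770e-05, -2.08895897e-03,
       -6.87774965e-04, -4.46545440e-04, -8.27740504e-04]), 'joint_torque': array([ 3.67490968e-03, -8.84299207e+01,  1.23738572e+00, -2.36453104e+01,
        1.70401839e-02,  5.27904267e-03, -3.34328013e-05]), 'tool_pos': array([ 0.18013781, -0.54583224,  0.25289034]), 'tool_rot': array([-3.14062344e+00,  5.12616040e-05,  3.18778420e-01]), 'ft_force': array([0.08737734, 1.11749324, 0.07082274]), 'moment': array([ 0.04297569,  0.01951452, -0.00103152]), 'gripper_force': 0.0, 'grip_width': 0.08554825945707036}
```

View pics/scene1.png

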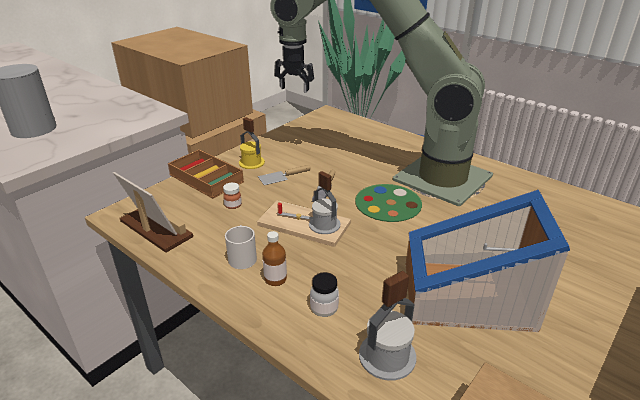

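View pics/top1.png

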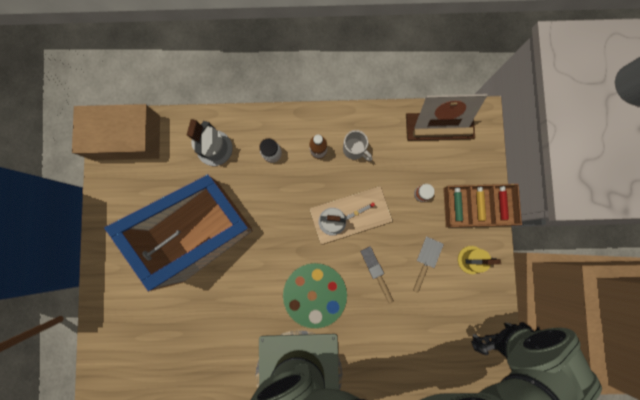

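The candidates in the top view are yellow (478,260), a large grey one (210,143) and a small grey one on the board (333,220). The small grey one fits: it isn't yellow, it's smaller than the other grey, and it sits on the board under the clip. I'll confirm it with a crop while measuring.

```bash
python3 - <<'E'
from h import *
c=load('top');P=cloud(c);hsv=cv2.cvtColor(c['color'],cv2.COLOR_BGR2HSV)
Z=P[...,2]
def box(m): 
    r=cv2.minAreaRect((P[m][:,:2]*1000).astype(np.float32));return r
v,u=np.mgrid[:400,:640]
reg=(u>300)&(u<400)&(v>180)&(v<250)
m=reg&(Z>.012)&(Z<.024);print('board',m.sum(),box(m),np.median(Z[m]))
print('desk z',np.median(Z[(u>250)&(u<290)&(v>170)&(v<250)]))
m=reg&(hsv[...,1]>150)&((hsv[...,0]<8)|(hsv[...,0]>172));print('red',m.sum(),u[m].mean(),v[m].mean(),P[m].mean(0),Z[m].max())
m=reg&(Z>.15)&(Z<.24);print('griptop',m.sum(),P[m].mean(0),Z[m].max(),box(m))
m=reg&(Z>.07)&(Z<.1);print('lid',m.sum(),P[m].mean(0),box(m))
m=(u>100)&(u<255)&(v>170)&(v<295)&(hsv[...,0]>100)&(hsv[...,0]<125)&(hsv[...,1]>140)&(Z>.08)&(Z<.3)
print('frame',m.sum(),box(m),Z[m].min(),Z[m].max())
A=np.c_[P[m][:,:2],np.ones(m.sum())];s=np.linalg.lstsq(A,Z[m],rcond=None)[0];print('grad',s,np.degrees(np.arctan2(s[1],s[0])),np.hypot(*s[:2]))
big=cv2.resize(c['color'][170:260,290:410],None,fx=5,fy=5,interpolation=2)
s=load('scene');b2=cv2.resize(s['color'][160:245,250:360],(600,450),interpolation=2)[:450]
b3=cv2.resize(c['color'][170:295,100:255],None,fx=1,fy=1)
o=np.zeros((560,800,3),np.uint8)
a=cv2.resize(big,(400,300));o[:300,:400]=a;a=cv2.resize(b2,(400,300));o[:300,400:]=a
a=cv2.resize(b3,(320,258));o[300:558,:320]=a
a=cv2.resize(s['color'][185:335,400:580],(310,258));o[300:558,400:710]=a
cv2.imwrite('pics/crop1.png',o)
E
```

```text
board 2149 ((496.7478942871094, -200.66720581054688), (198.11715698242188, 259.8337097167969), 16.243804931640625) 0.01846775193078236
desk z 0.00021854443114099597
red 9 372.1111111111111 204.33333333333334 [ 0.55811645 -0.26105074  0.06513612] 0.06799102774353151
griptop 81 [ 0.50658379 -0.12611584  0.19280816] 0.20201967373839788 ((507.7090759277344, -126.38053894042969), (37.52577590942383, 16.272891998291016), 84.33234405517578)
lid 288 [ 0.5053608  -0.12613345  0.08813309] ((508.02423095703125, -125.54556274414062), (71.64642333984375, 72.08392333984375), 88.04813385009766)
frame 3215 ((490.043701171875, 330.3660888671875), (216.29397583007812, 296.5240478515625), 35.379302978515625) 0.10861938812977066 0.26395603949365015
grad [-0.29117328  0.40566474  0.19602391] 125.66958529581972 0.4993453349650158
```

View pics/crop1.png

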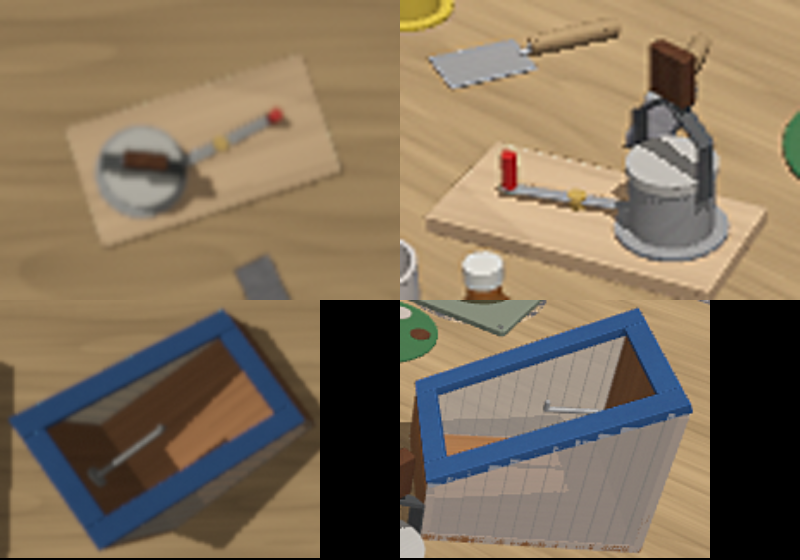

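The crop shows the small grey tin on the board, with the clip tip over its foot and the red knob at top (372,204). This is the washer meant. The board's y axis points along about 111°. The cabinet is centred at (0.490, 0.330) with its x axis at about 125.4°. First I'll shut the fingers, move behind the knob and take one wrist look.

Emit:
{"api": "step_arm", "payload": {
  "rows": [
    [410,-150,0,0],
    [410,-150,0,0],
    [410,-150,0,0],
    [410,-150,0,0],
    [410,-150,0,0],
    [410,-150,0,0],
    [410,-150,0,0],
    [410,-150,0,0],
    [410,-150,0,0],
    [410,-150,0,0],
    [410,-150,0,0],
    [410,-150,0,0]
  ],
  "grip": 1
}}

```text
t: 1.1
tool_pos: [0.5259, -0.2707, 0.2525]
tool_rot: [-3.14, -0.001, 0.325]
ft_force: [-0.3, -0.4, -0.8]
grip_width: 0.0004
gripper_force: 0.0
```

```bash
python3 - <<'E'
from h import *
o=env.observe();print(o['t'],o['tool_pos'],o['tool_rot'],o['ft_force'],o['grip_width'])
c=cap('wrist');cv2.imwrite('pics/w1.png',c['color']);P=cloud(c);hsv=cv2.cvtColor(c['color'],cv2.COLOR_BGR2HSV)
m=(hsv[...,1]>150)&((hsv[...,0]<8)|(hsv[...,0]>172))&(P[...,2]>.055)&(P[...,2]<.07)
print(m.sum(),P[m].mean(0),P[m].min(0),P[m].max(0))
E
```

```text
1.1 [ 0.52591133 -0.27066809  0.25252793] [-3.13951100e+00 -1.38118603e-03  3.24857319e-01] [-0.29454857 -0.43716931 -0.78002977] 0.0003973504381377474
190 [ 0.56166653 -0.26108066  0.06232557] [ 0.5547898  -0.26795099  0.05520661] [ 0.56814854 -0.25458877  0.06428127]
```

View pics/w1.png

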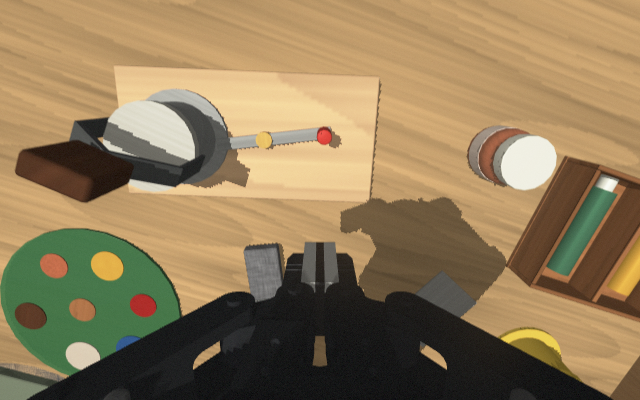

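The knob is at (0.5615, −0.261), top at 0.063, which agrees with the description. Now I'll lower behind it.

Emit:
{"api": "step_arm", "payload": {
  "rows": [
    [0,2,100,0],
    [0,2,130,0],
    [0,2,160,0],
    [0,2,190,0],
    [0,2,190,0],
    [0,2,190,0],
    [0,2,190,0]
  ]
}}

```text
t: 1.73
tool_pos: [0.5224, -0.2776, 0.0633]
tool_rot: [-3.141, 0.001, 0.318]
ft_force: [0.7, -0.0, 0.9]
grip_width: -0.0004
gripper_force: 0.0
```

Emit:
{"api": "step_arm", "payload": {
  "rows": [
    [15,0,0,0],
    [25,1,0,-0.1],
    [31,2,0,-0.2],
    [38,2,0,-0.3],
    [44,2,0,-0.4],
    [50,1,0,-0.5],
    [56,0,0,-0.6],
    [62,-2,0,-0.7],
    [67,-5,0,-0.8],
    [73,-8,0,-0.9],
    [78,-12,0,-1.0],
    [81,-15,0,-1.1]
  ]
}}

```text
t: 2.73
tool_pos: [0.5964, -0.2382, 0.0662]
tool_rot: [3.138, 0.002, 1.423]
ft_force: [0.4, -1.9, -0.9]
grip_width: 0.0003
gripper_force: 0.6
```

Emit:
{"api": "step_arm", "payload": {
  "rows": [
    [0,0,0,0],
    [0,0,0,0]
  ]
}}

```text
t: 2.9
tool_pos: [0.5957, -0.2382, 0.0653]
tool_rot: [3.14, 0.001, 1.415]
ft_force: [-0.0, 0.1, 0.5]
grip_width: -0.0
gripper_force: 0.0
```

```bash
python3 - <<'E'
from h import *
o=env.observe();print(o['t'],o['tool_pos'],o['tool_rot'],o['ft_force'])
c=cap('scene');cv2.imwrite('pics/s2.png',cv2.resize(c['color'][120:260,220:400],(720,560)))
E
```

```text
2.9 [ 0.59574406 -0.23822673  0.06529669] [3.13953704e+00 1.06799543e-03 1.41514376e+00] [-0.01711923  0.14826648  0.47844765]
```

View pics/s2.png

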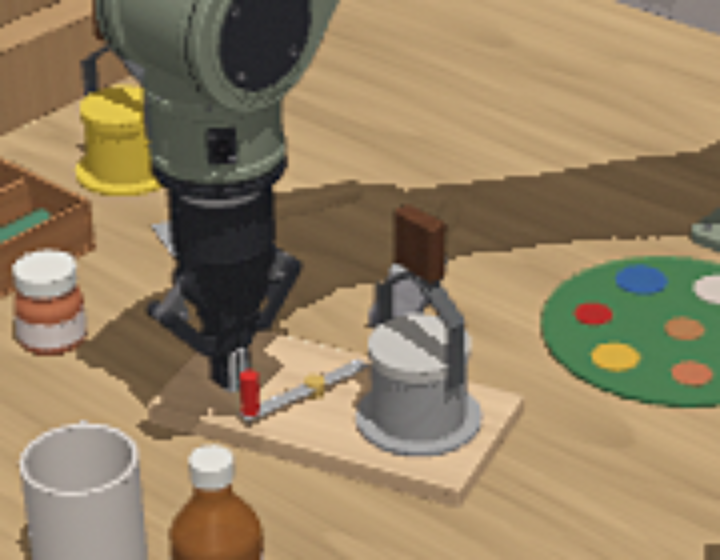

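The clip has swung to about 0.9 rad and the washer is still standing in place; the knob is at (248,393) in the crop. I'll push slightly further for margin, back off and lift.

Emit:
{"api": "step_arm", "payload": {
  "rows": [
    [8,0,0,-0.05],
    [16,0,0,-0.08],
    [16,0,0,-0.08],
    [0,0,0,-0.08],
    [0,0,0,-0.08]
  ]
}}

```text
t: 3.37
tool_pos: [0.5947, -0.2401, 0.0635]
tool_rot: [-3.141, 0.002, 1.495]
ft_force: [-0.8, -1.6, -0.3]
grip_width: -0.0004
gripper_force: 0.0
```

Emit:
{"api": "step_arm", "payload": {
  "rows": [
    [0,0,-40,0],
    [0,0,-80,0],
    [0,0,-120,0],
    [0,0,-160,0],
    [0,0,-200,0],
    [0,0,-230,0],
    [0,0,-230,0],
    [0,0,-230,0]
  ],
  "grip": -1
}}

```text
t: 4.03
tool_pos: [0.5956, -0.2374, 0.2948]
tool_rot: [3.139, 0.0, 1.497]
ft_force: [0.4, -0.6, -1.5]
grip_width: 0.0854
gripper_force: 0.0
```

```bash
python3 - <<'E'
from h import *
o=env.observe();print(o['t'],o['tool_pos'],o['tool_rot'],o['ft_force'])
c=cap('wrist');cv2.imwrite('pics/w2.png',c['color']);P=cloud(c);Z=P[...,2];hsv=cv2.cvtColor(c['color'],cv2.COLOR_BGR2HSV)
m=(hsv[...,1]>150)&((hsv[...,0]<8)|(hsv[...,0]>172))&(Z>.055)&(Z<.07)&(P[...,0]>.5)&(P[...,0]<.63)
print('knob',m.sum(),P[m].mean(0) if m.any() else 0)
near=np.hypot(P[...,0]-.507,P[...,1]+.126)<.07
for a,b in((.188,.204),(.08,.093)):
    m=near&(Z>a)&(Z<b)
    if m.sum()>3: print(a,m.sum(),P[m].mean(0),cv2.minAreaRect((P[m][:,:2]*1000).astype(np.float32)))
E
```

```text
4.0333 [ 0.59562471 -0.23735458  0.29477414] [3.13924902e+00 4.84710822e-04 1.49687889e+00] [ 0.37316187 -0.55909377 -1.45561377]
knob 148 [ 0.59555111 -0.20005977  0.06235353]
0.188 2185 [ 0.51099382 -0.12494183  0.19487973] ((509.9365234375, -124.91744995117188), (40.093204498291016, 16.234548568725586), 83.03700256347656)
0.08 3992 [ 0.52148341 -0.12518425  0.08761501] ((516.8778076171875, -129.04605102539062), (75.25291442871094, 58.74873733520508), 54.186744689941406)
```

View pics/w2.png

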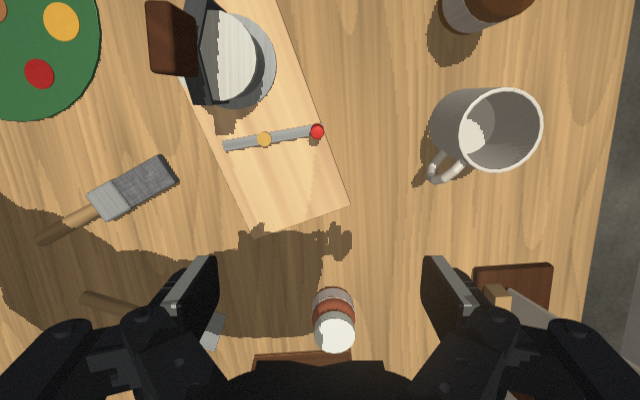

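The clip is at about 1.2 rad, with its knob at (317,131) and its tip at (225,146), well clear of the foot. The grip block is at (0.510, −0.125, 0.196), 40×16 mm, at 83°. Next I go above it and descend.

Emit:
{"api": "step_arm", "payload": {
  "rows": [
    [30,-26,0,0.02],
    [60,-52,0,0.04],
    [90,-80,0,0.05],
    [106,-94,0,0.05],
    [106,-94,0,0.05],
    [106,-94,0,0.05]
  ]
}}

```text
t: 4.58
tool_pos: [0.5088, -0.1244, 0.2929]
tool_rot: [-3.14, -0.0, 1.449]
ft_force: [0.5, -0.4, 0.6]
grip_width: 0.0855
gripper_force: 0.0
```

```bash
python3 - <<'E'
from h import *
o=env.observe();print(o['t'],o['tool_pos'],o['tool_rot'])
y=o['tool_rot'][2];d=np.array([.510,-.125])-o['tool_pos'][:2];c,s=np.cos(y),np.sin(y)
print(1000*(c*d[0]+s*d[1]),1000*(s*d[0]-c*d[1]),y-1.449)
E
```

```text
4.5833 [ 0.50881222 -0.12441226  0.2928992 ] [-3.14048446e+00 -2.48404630e-05  1.44899095e+00]
-0.4390665248691037 1.250392210747879 -9.047403926265574e-06
```

Emit:
{"api": "step_arm", "payload": {
  "rows": [
    [0,1,30,0],
    [0,1,60,0],
    [0,1,90,0],
    [0,1,108,0],
    [0,1,108,0],
    [0,1,108,0]
  ]
}}

```text
t: 5.08
tool_pos: [0.5102, -0.1255, 0.1847]
tool_rot: [-3.14, -0.0, 1.448]
ft_force: [0.0, -0.4, 1.3]
grip_width: 0.0854
gripper_force: 0.0
```

Emit:
{"api": "step_arm", "payload": {
  "rows": [
    [0,0,0,0],
    [0,0,0,0],
    [0,0,0,0],
    [0,0,0,0],
    [0,0,0,0],
    [0,0,0,0],
    [0,0,0,0],
    [0,0,0,0],
    [0,0,0,0],
    [0,0,0,0]
  ],
  "grip": 1
}}

```text
t: 5.92
tool_pos: [0.5103, -0.125, 0.1857]
tool_rot: [3.141, 0.0, 1.449]
ft_force: [-2.5, -0.1, 7.0]
grip_width: 0.0151
gripper_force: 59.1
```

Emit:
{"api": "step_arm", "payload": {
  "rows": [
    [0,0,-5,0],
    [0,0,-15,0],
    [0,0,-30,0],
    [0,0,-30,0]
  ]
}}

```text
t: 6.25
tool_pos: [0.5109, -0.125, 0.2174]
tool_rot: [3.139, 0.0, 1.449]
ft_force: [0.1, -0.6, -1.8]
grip_width: 0.0151
gripper_force: 58.7
```

The washer is gripped (15 mm) and lifted. I'll raise it well above the frame, carry it over and refine the cabinet's pose from closer in.

Emit:
{"api": "step_arm", "payload": {
  "rows": [
    [0,0,-35,0],
    [0,0,-70,0],
    [0,0,-105,0],
    [0,0,-140,0],
    [0,0,-170,0],
    [0,0,-185,0],
    [0,0,-185,0],
    [0,0,-185,0]
  ]
}}

```text
t: 6.92
tool_pos: [0.5102, -0.125, 0.3995]
tool_rot: [-3.141, 0.0, 1.449]
ft_force: [-0.0, -0.7, -4.2]
grip_width: 0.0154
gripper_force: 60.4
```

Emit:
{"api": "step_arm", "payload": {
  "rows": [
    [25,-2,0,0.07],
    [50,-5,0,0.14],
    [80,-8,0,0.21],
    [110,-10,0,0.28],
    [140,-13,0,0.35],
    [170,-15,0,0.42],
    [200,-18,0,0.5],
    [230,-20,0,0.57],
    [260,-23,0,0.64],
    [290,-26,0,0.72],
    [315,-28,0,0.78],
    [329,-30,0,0.83]
  ]
}}

```text
t: 7.92
tool_pos: [0.5198, 0.2082, 0.3979]
tool_rot: [-3.14, 0.003, 0.618]
ft_force: [0.3, 0.8, -4.2]
grip_width: 0.015
gripper_force: 60.4
```

```bash
python3 - <<'E'
from h import *
o=env.observe();print(o['t'],o['tool_pos'],o['tool_rot'],o['joints'].round(2))
for n in('top','wrist'):
    c=cap(n);P=cloud(c);Z=P[...,2];hsv=cv2.cvtColor(c['color'],cv2.COLOR_BGR2HSV)
    near=np.hypot(P[...,0]-.49,P[...,1]-.33)<.25
    m=near&(hsv[...,0]>100)&(hsv[...,0]<125)&(hsv[...,1]>140)&(Z>.08)&(Z<.28)
    m=cv2.erode(m.astype(np.uint8),np.ones((3,3)))>0
    if m.sum()>50:
        A=np.c_[P[m][:,:2],np.ones(m.sum())];s=np.linalg.lstsq(A,Z[m],rcond=None)[0]
        print(n,m.sum(),cv2.minAreaRect((P[m][:,:2]*1000).astype(np.float32)),np.degrees(np.arctan2(s[1],s[0])),np.hypot(*s[:2]))
    # hook points: inside cabinet (estimated frame)
    a=np.radians(125.4);e=np.array([np.cos(a),np.sin(a)]);f=np.array([-e[1],e[0]])
    d=P[...,:2]-[.490,.3304];X=d@e;Y=d@f
    h=(X>0)&(X<.125)&(abs(Y)<.04)&(Z>.145)&(Z<.18)
    print('hook',h.sum());
    for lo in np.arange(0,.13,.02):
        k=h&(X>=lo)&(X<lo+.02)
        if k.sum()>2: print(lo,k.sum(),Y[k].mean().round(4),Z[k].mean().round(4),X[k].min().round(4))
    cv2.imwrite('pics/%s3.png'%n,c['color'])
E
```

```text
7.9167 [0.51983398 0.20820673 0.39794127] [-3.14017184e+00  2.76195996e-03  6.18121769e-01] [-0.37  0.56 -0.14  1.24  0.08  1.34 -1.46]
top 440 ((537.5010375976562, 263.3323059082031), (205.4685516357422, 122.27315521240234), 34.94621658325195) 125.7264246971796 0.49835607106126273
hook 0
wrist 23681 ((491.8146667480469, 333.2401123046875), (216.53018188476562, 296.4009094238281), 35.47952651977539) 125.34504157464735 0.499208718007113
hook 831
0.0 72 -0.0036 0.1662 0.0151
0.02 124 -0.0041 0.1601 0.0201
0.04 158 -0.0039 0.1589 0.0401
0.06 155 -0.0039 0.1587 0.06
0.08 146 -0.0038 0.1589 0.0804
0.1 138 -0.0035 0.1592 0.1004
0.12 38 -0.0034 0.1589 0.1201
```

View pics/wrist3.png

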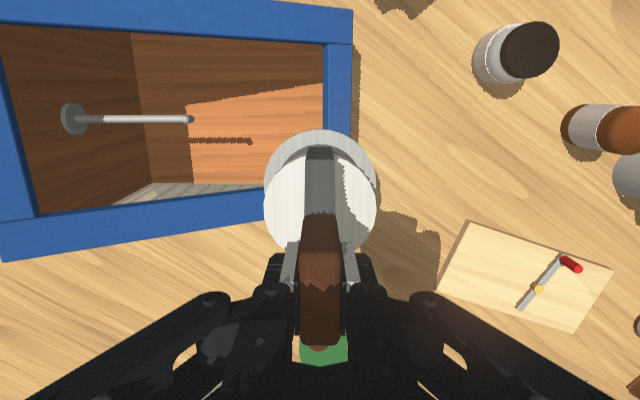

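The wrist view shows the frame, the hook rod from (75,118) to (190,118), and the washer held upright. The refined cabinet origin is (0.492, 0.334) at 125.45°, and yaw already matches. Next I move over the entry point.

Emit:
{"api": "step_arm", "payload": {
  "rows": [
    [16,-21,0,0],
    [33,-42,0,0],
    [50,-64,0,0],
    [50,-64,0,0],
    [50,-64,0,0],
    [50,-64,0,0],
    [50,-64,0,0]
  ]
}}

```text
t: 8.6
tool_pos: [0.5245, 0.2851, 0.3998]
tool_rot: [3.141, 0.001, 0.618]
ft_force: [0.6, -0.0, -3.7]
grip_width: 0.0151
gripper_force: 60.6
```

```bash
python3 - <<'E'
from h import *
o=env.observe();print(o['t'],o['tool_pos'],o['tool_rot'])
a=np.radians(125.45);e=np.array([np.cos(a),np.sin(a)]);f=np.array([-e[1],e[0]])
O=np.array([.4920,.3337]);d=o['tool_pos'][:2]-O;print('tcp cab',d@e,d@f)
c=cap('wrist');cv2.imwrite('pics/w4.png',c['color']);P=cloud(c);Z=P[...,2];hsv=cv2.cvtColor(c['color'],cv2.COLOR_BGR2HSV)
d=P[...,:2]-O;X=d@e;Y=d@f
h=(X>0)&(X<.125)&(abs(Y)<.02)&(Z>.145)&(Z<.18)
print('hook',h.sum(),Y[h].mean(),np.percentile(X[h],1),[np.median(Y[h&(X>q)&(X<q+.02)]).round(4) for q in(.03,.06,.09)])
b=(hsv[...,0]>100)&(hsv[...,0]<125)&(hsv[...,1]>140)&(Z>.08)&(Z<.28)&(abs(Y)<.12)
b=cv2.erode(b.astype(np.uint8),np.ones((3,3)))>0
k=b&(abs(X)<.08);print('side bars inner Y',np.percentile(Y[k&(Y<0)],99) if (k&(Y<0)).any() else 0,np.percentile(Y[k&(Y>0)],1) if (k&(Y>0)).any() else 0)
k=b&(abs(Y)<.05);print('front/back inner X',X[k&(X<0)].max() if (k&(X<0)).any() else 0,X[k&(X>0)].min() if (k&(X>0)).any() else 0)
E
```

```text
8.6 [0.52445645 0.28506814 0.39981288] [3.14104160e+00 9.21715617e-04 6.17621096e-01]
tcp cab -0.05844106882170062 0.0017663688942736457
hook 835 -0.00031586910136930757 0.014755953364717135 [np.float64(-0.0005), np.float64(-0.0001), np.float64(-0.0008)]
side bars inner Y -0.07614756622014927 0.07501207975989163
front/back inner X 0 0.12175363222450825
```

View pics/w4.png

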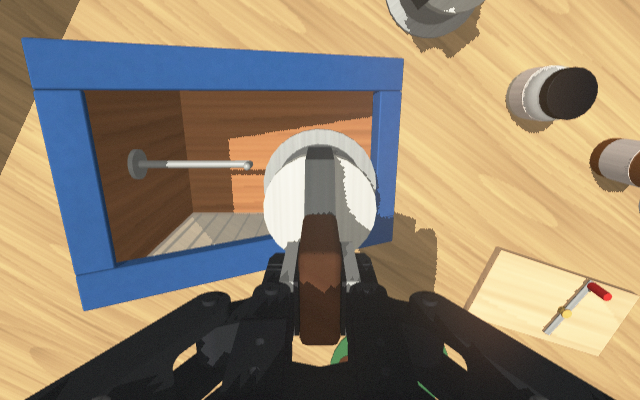

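The foot is over the clear part of the opening, with the hook tip at (248,163) ahead of it. I correct by +6 mm in cabinet x and −2 mm in y, then descend.

Emit:
{"api": "step_arm", "payload": {
  "rows": [
    [2,-6,0,0],
    [2,-6,0,0],
    [2,-6,20,0],
    [2,-6,40,0],
    [2,-6,60,0],
    [2,-6,75,0],
    [2,-6,75,0],
    [2,-6,75,0]
  ]
}}

```text
t: 9.32
tool_pos: [0.5223, 0.2924, 0.3256]
tool_rot: [-3.141, 0.0, 0.619]
ft_force: [-0.6, 0.0, -3.5]
grip_width: 0.0151
gripper_force: 60.4
```

Emit:
{"api": "step_arm", "payload": {
  "rows": [
    [0,0,12,0],
    [0,0,25,0],
    [0,0,38,0],
    [0,0,50,0],
    [0,0,63,0],
    [0,0,76,0],
    [0,0,88,0],
    [0,0,100,0],
    [0,0,100,0],
    [0,0,100,0]
  ]
}}

```text
t: 10.15
tool_pos: [0.5227, 0.2926, 0.2263]
tool_rot: [3.142, -0.001, 0.619]
ft_force: [0.2, 0.1, -3.9]
grip_width: 0.0149
gripper_force: 60.4
```

```bash
python3 - <<'E'
from h import *
o=env.observe();print(o['t'],o['tool_pos'],o['tool_rot'],o['ft_force'])
a=np.radians(125.45);e=np.array([np.cos(a),np.sin(a)]);f=np.array([-e[1],e[0]])
O=np.array([.4920,.3337])+.002*e;d=o['tool_pos'][:2]-O;print('tcp cab',d@e,d@f)
c=cap('scene');cv2.imwrite('pics/s5.png',cv2.resize(c['color'][120:345,380:600],(660,590)))
E
```

```text
10.15 [0.52265154 0.29263568 0.22630109] [ 3.14158038e+00 -8.74187324e-04  6.18752071e-01] [ 0.22481223  0.12084723 -3.90285139]
tcp cab -0.05322955559043572 -0.0011524266093336938
```

View pics/s5.png

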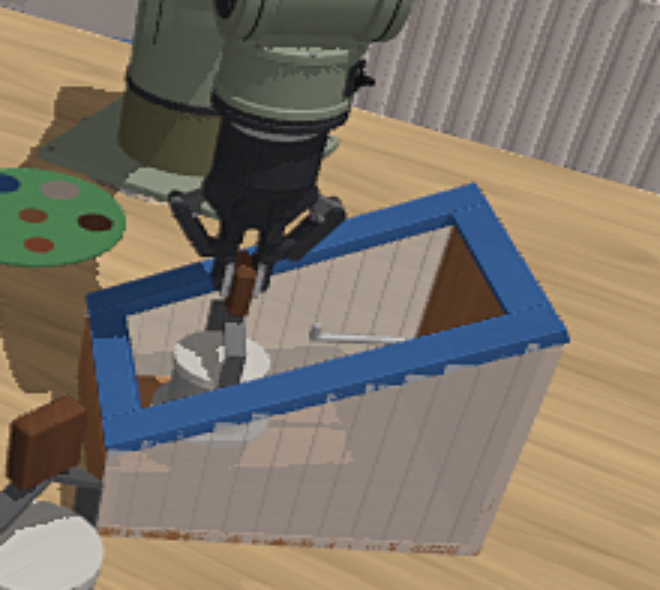

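The washer is inside in front of the hook tip, at underside height 59 mm and upright, with no contact forces. Now I slide it back over the rod.

Emit:
{"api": "step_arm", "payload": {
  "rows": [
    [-1,-10,0,0],
    [-1,-20,0,0],
    [-1,-30,0,0],
    [-1,-40,0,0],
    [-1,-50,0,0],
    [-1,-60,0,0],
    [-1,-70,0,0],
    [-1,-80,0,0],
    [-1,-90,0,0],
    [-1,-99,0,0],
    [-1,-99,0,0],
    [-1,-99,0,0]
  ]
}}

```text
t: 11.2
tool_pos: [0.4639, 0.3727, 0.2253]
tool_rot: [3.142, 0.0, 0.619]
ft_force: [-0.5, -1.0, -3.4]
grip_width: 0.0149
gripper_force: 60.6
```

```bash
python3 - <<'E'
from h import *
o=env.observe();print(o['t'],o['tool_pos'],o['tool_rot'],o['ft_force'])
a=np.radians(125.45);e=np.array([np.cos(a),np.sin(a)]);f=np.array([-e[1],e[0]])
O=np.array([.4920,.3337])+.002*e;d=o['tool_pos'][:2]-O;print('tcp cab',d@e,d@f)
E
```

```text
11.2 [0.46387454 0.37271564 0.22531948] [3.14150367e+00 5.29629153e-06 6.19394774e-01] [-0.49838955 -0.96344802 -3.35523075]
tcp cab 0.04609554456920767 0.00028284746907337224
```

Emit:
{"api": "step_arm", "payload": {
  "rows": [
    [0,0,6,0],
    [0,0,12,0],
    [0,0,18,0],
    [0,0,23,0],
    [0,0,25,0],
    [0,0,25,0],
    [0,0,25,0]
  ]
}}

```text
t: 11.78
tool_pos: [0.4641, 0.3724, 0.2003]
tool_rot: [-3.142, 0.0, 0.619]
ft_force: [-0.4, 0.6, -4.1]
grip_width: 0.0149
gripper_force: 60.7
```

Emit:
{"api": "step_arm", "payload": {
  "rows": [
    [0,0,1,0],
    [0,0,2,0],
    [0,0,2,0],
    [0,0,2,0]
  ]
}}

```text
t: 12.12
tool_pos: [0.4643, 0.3727, 0.1987]
tool_rot: [-3.141, -0.001, 0.619]
ft_force: [1.9, 1.3, 0.8]
grip_width: 0.015
gripper_force: 61.4
```

The rod has taken the load (force went from −4 N to about 0). I release to half open, then rise straight up.

Emit:
{"api": "step_arm", "payload": {
  "rows": [
    [0,0,0,0],
    [0,0,0,0],
    [0,0,0,0],
    [0,0,0,0],
    [0,0,0,0],
    [0,0,0,0],
    [0,0,0,0],
    [0,0,0,0]
  ],
  "grip": 0
}}

```text
t: 12.78
tool_pos: [0.464, 0.3725, 0.1983]
tool_rot: [-3.141, 0.0, 0.619]
ft_force: [-0.5, -0.6, 0.9]
grip_width: 0.0426
gripper_force: 0.0
```

Emit:
{"api": "step_arm", "payload": {
  "rows": [
    [0,0,-10,0],
    [0,0,-25,0],
    [0,0,-45,0],
    [0,0,-70,0],
    [0,0,-100,0],
    [0,0,-130,0],
    [0,0,-160,0],
    [0,0,-190,0],
    [0,0,-210,0],
    [0,0,-210,0]
  ]
}}

```text
t: 13.62
tool_pos: [0.4643, 0.3728, 0.4131]
tool_rot: [-3.141, -0.006, 0.619]
ft_force: [0.7, 0.2, -0.1]
grip_width: 0.0427
gripper_force: 0.0
```

Emit:
{"api": "step_arm", "payload": {
  "rows": [
    [0,0,0,0],
    [0,0,0,0],
    [0,0,0,0],
    [0,0,0,0],
    [0,0,0,0],
    [0,0,0,0],
    [0,0,0,0],
    [0,0,0,0],
    [0,0,0,0],
    [0,0,0,0],
    [0,0,0,0],
    [0,0,0,0]
  ]
}}

```text
t: 14.62
tool_pos: [0.464, 0.3725, 0.4084]
tool_rot: [-3.141, -0.0, 0.619]
ft_force: [-0.9, 0.0, -0.3]
grip_width: 0.0423
gripper_force: 0.0
```

```bash
python3 - <<'E'
from h import *
a=np.radians(125.45);e=np.array([np.cos(a),np.sin(a)]);f=np.array([-e[1],e[0]])
O=np.array([.4920,.3337])+.002*e
for i in range(2):
    c=cap('wrist');P=cloud(c);Z=P[...,2];d=P[...,:2]-O;X=d@e;Y=d@f
    m=(abs(X-.046)<.05)&(abs(Y)<.05)&(Z>.195)&(Z<.222)
    print(m.sum(),X[m].mean(),Y[m].mean(),Z[m].mean(),np.ptp(Z[m]),cv2.minAreaRect(np.c_[X[m],Y[m]].astype(np.float32)*1000) if m.any() else 0)
s=cap('scene');print(env.observe()['t'])
cv2.imwrite('pics/s6.png',cv2.resize(s['color'],(800,500)))
E
```

```text
665 0.04698182185453841 -0.0017076726191876917 0.20783886405337282 0.013841639461263128 ((46.940223693847656, -0.7117671966552734), (39.18138885498047, 14.576668739318848), 89.88370513916016)
667 0.046977876073408954 -0.001756391412509178 0.20779923763828356 0.014841257841536837 ((46.94408416748047, -0.8046836853027344), (39.08493423461914, 14.585491180419922), 89.81578826904297)
14.7667
```

View pics/s6.png

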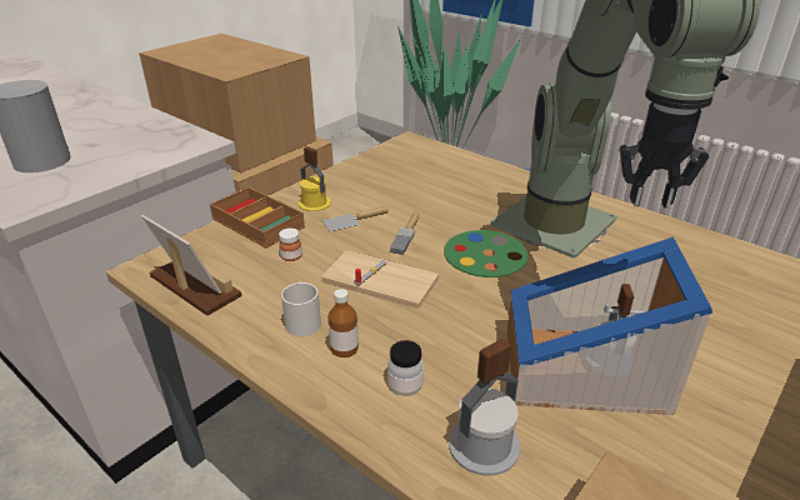

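The final picture shows the washer hanging upright on the hook at (622,310), with its grip top at z ≈ 0.208 and no movement between the two readings. The clip is swung clear at (370,270), the bystanders haven't moved, and the gripper is touching nothing.

```bash
python3 -c "
from bench import env
print(env.close_job())"
```

```text
the job is handed in; nothing more can be done
None
```

The job is handed in: the clip is swung about 1.2 rad clear, the washer hangs upright and still on the cabinet hook, nothing else was seen to move, and the arm is clear at about 15 s; no verdict was returned.

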